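# Hold a set-up block in the corner of a stop fixture

### The job

Pick up the aluminium set-up block, set it down flat on the dark fixture plate without dropping it, and push it into the corner so that one long side lies flush against the long back stop and one end against the short side stop. Finish still holding it there with your fingers, pressing it firmly and steadily against both stops at once but not with brute force; do not let go, and leave the other things on the table where they are.

Things in the scene. Friction and masses are not known exactly. Their poses are not given: they have to be found in the camera images.
- block: Loose plain aluminium set-up block, 30 x 45 x 22 mm (its own x, y, z), with two small blind holes in the top; 0.1 to 0.2 kg. Origin: centre of its underside. x runs across the 30 mm width, y along the 45 mm length, z up; it works the same turned half round. It starts flat on the table (z = 0).
- nest: Corner fixture, fixed to the table: a dark steel plate, 130 x 120 x 10 mm (its own x, y, z), carrying two low bright steel stop bars. Origin: centre of its underside, on the table. Its x points from the open front to the back stop, y to the left, z up. The block is set on its flat upper face, 10 mm above the table; this face is open towards -x and +y. The block rubs on it if borne down on.
- corner (a point): The point on the fixture's upper face (10 mm above the table) where the planes of the two stop faces meet; its axes are those of the fixture. With the block home, its centre lies 15 mm to -x and 22.5 mm to +y of this point.
- back_stop: Rigid bright steel bar on the fixture, 14 x 68 x 7 mm (fixture x, y, z), so its top is 17 mm above the table, and a seated block stands 15 mm higher than it: fingers that grip the upper half of the block pass over it. Its working face looks to the fixture's -x and lies 20 mm to +x of the fixture's origin. Origin: centre of its underside.
- side_stop: Rigid bright steel bar on the fixture, 46 x 14 x 7 mm (fixture x, y, z), top 17 mm above the table. Its working face looks to the fixture's +y and lies 24 mm to -y of the fixture's origin. Origin: centre of its underside.
- weigh_tin: Bystander: round light metal tin with lid, 51 mm across, 26 mm high. Origin: centre of its underside.
- tape_roll: Bystander: roll of yellow tape lying flat, 62 mm across, 19 mm high. Origin: centre of its underside.
- screw_jar: Bystander: white jar with red screw lid, 43 mm across, 51 mm high. Origin: centre of its underside.
- dropper_bottle: Bystander: amber dropper bottle with black bulb, 28 mm across, 92 mm high. Origin: centre of its underside.
- hex_key_set: Bystander: orange and black hex key holder, 85 x 33 x 28 mm. Origin: centre of its underside.
- glue_stick: Bystander: green glue stick with yellow cap, 22 mm across, 74 mm high. Origin: centre of its underside.
- vial: Bystander: small white vial with blue cap, 12 mm across, 32 mm high. Origin: centre of its underside.
Mind the look-alikes: they are no part of the job. What is shaped like the block but green or purple is not meant.

How it is judged:
By the outcome, as a careful person would: the job done as asked, in the order asked, and still so for the second after the job is handed in, while the arm keeps its last pose, push and grip.
It also fails if it takes over 58 s, if anything falls off the work surface, if the arm or the gripper's body presses on something with over 40 N, if the wrist force passes 120 N, or if a joint passes its speed limit or range.

### The arm

A 6-joint arm with a two-finger parallel gripper is mounted at the origin on a cart in front of the work surface, level with it; the furniture and walls round the work are solid. World frame = base frame: x ahead of the robot, y to its left, z up, the work surface at z = 0. Lengths are in m, angles in rad, forces in N, time in s.
With the tool pointing down it reaches from about 0.25 to 0.725 m from the base axis. Payload 4 kg.
Tool frame: the origin (TCP) lies between the finger pads; the fingertips stand 8 mm ahead of it and the grasp point (between the pads) lies 11 mm behind it; z points along the fingers, y is the direction in which the jaws open and shut (so a half turn about z gives the same grasp; the last joint's range is limited). The gripper opens to 85 mm and grips with 20 to 120 N. Pads are 22 mm wide; open, the fingers measure 114 mm over their backs; the gripper's body (76 mm by 85 mm) begins 54 mm behind the grasp point. The pads swing forward as they close: fully open they stand 13 mm farther back than shut.
Start: joints at [-1.312, 0.241, 0.005, 1.335, 0, 1.571], TCP at [0.128, -0.483, 0.239] pointing down, gripper open.
Joint ranges: [-2.72, 2.72], [-1.05, 1.87], [-1.09, 1.28], [-1.99, 2.15], [-1.42, 1.44], [-3.14, 3.14]. Speed limits (rad/s): [2.79, 2.79, 3.14, 3.14, 3.14, 3.14].

### API

Orientations are given as a unit quaternion [x, y, z, w].
In Python, from workcell import * gives the robot as it stands.
- The arm moves only by the tool send_rows, never from a script. Its argument "increments" is a list that holds one entry, the list of rows, each a list of 6 numbers: the shift along the tool's x, y, z in units of 50 mm (1.0 is 50 mm), then the turn, a rotation vector about the tool's x, y, z in units of 10 degrees (1.0 is 10 degrees). In form: [[[x, y, z, ax, ay, az], ...]]. A call has 1 to 8 rows; each row shifts and turns the commanded pose from where the row before left it, along the tool's axes as they then stand; what a row does not reach is not made up. A row lasts 1/8 s, in which the tool goes at most 62.5 mm and 10.7 degrees, less where a joint would pass 70% of its speed; a pose out of reach is approached as far as the arm can. A call with a number of a shift or a turn outside -1 to 1 is refused whole. A call with a gripper value outside its range is refused whole. "grip" is the closure, from 0 (fully open) to 1 (shut), set as the call begins (left out, the last holds). The fingers move at their own pace and stop on an object; the grip force is fixed at half the most. Time passes only in rows, so rows that do not move let the fingers close. It gives the time, the measured TCP pose, the force and the opening at its end, in the units of the state.
- get_obs(): the state, without advancing time (a new reading comes with each control period).
- camera(name): name is "scene" or "top" or "wrist"; returns a dict with "color" (420x560x3 uint8, red, green, blue), "z_map" (420x560 float32, m along the optical axis (not along the pixel's ray), 0 where there is no reading), "intrinsics" (3x3 intrinsics, pixels), "pose" (4x4, takes a point from camera to world coordinates); the wrist camera has in their place "mount" (4x4, takes a point from camera to tool coordinates, whose origin is the TCP and whose axes are the flange's). Camera axes: x right, y down, z forward; pixel columns grow to the right and rows downward; lengths in m; the calibration is good to about 2 mm. A picture is of the moment at which its call begins: read the wrist's pose just before it.
- job_done(): hands the job in, once; it reports no verdict.
The state is a dict: "clock": time; "joint_pos": joint angles; "joint_vel": joint speeds; "tau": joint torques, N m; "eef_pos": TCP position; "tool_rot": TCP orientation; "ft_force": force on the tool from outside, world axes, zero at the start; "ft_torque": the same for the moment, N m; "grip_width": finger opening in m.
Only numpy, scipy, OpenCV 4.12 (cv2) and the standard library are available. Lean on these libraries where they do the work, as an engineer would, in place of code of your own. Each camera call takes 0.05 s, during which the arm holds its last target.

## Working session

There is one attempt and no reset: what is moved stays moved. The work goes in short steps, Python scripts to look and compute and a tool call to move; the robot and the scene stay as the last step left them, time stands still between calls to the robot, and variables do not carry over. Pictures are saved under pics/ and viewed, and the job is handed in when it is done.

Besides the shell and the picture viewer there is one more tool, called after "Call:" by a JSON object that holds its "op" and its "data". send_rows: Moves the arm, as the interface text tells. Its arguments: {"type":"object","properties":{"increments":{"type":"array"},"grip":{"type":"number"}},"required":["increments"]}

```bash
mkdir -p pics; ls; python3 - <<'E'
from workcell import *
import cv2, numpy as np
o=get_obs()
print({k:np.round(v,3).tolist() for k,v in o.items()})
for n in ("scene","top"):
    c=camera(n); cv2.imwrite(f"pics/{n}0.png",c["color"][:,:,::-1]); np.savez(f"{n}0.npz",**c)
    print(n,c["intrinsics"].tolist(),np.round(c["pose"],3).tolist())
E
```

```text
pics
{'clock': 0.0, 'joint_pos': [-1.312, 0.241, 0.004, 1.335, 0.0, 1.571], 'joint_vel': [-0.001, 0.0, 0.0, -0.0, 0.0, 0.002], 'tau': [0.0, -37.232, 25.241, 0.017, 0.0, 0.0], 'eef_pos': [0.128, -0.483, 0.238], 'tool_rot': [0.992, 0.129, -0.0, -0.001], 'ft_force': [-0.351, 0.356, -0.099], 'ft_torque': [0.043, 0.022, 0.057], 'grip_width': 0.085}
scene [[422.8115682409545, 0.0, 287.56884919627396], [0.0, 422.8115682409545, 204.8320375079652], [0.0, 0.0, 1.0]] [[0.763, -0.554, 0.333, 0.238], [-0.646, -0.642, 0.412, -0.401], [-0.014, -0.53, -0.848, 0.896], [0.0, 0.0, 0.0, 1.0]]
top [[435.1306808423222, 0.0, 279.0824903360462], [0.0, 435.1306808423222, 211.84508313876614], [0.0, 0.0, 1.0]] [[0.028, -0.985, 0.17, 0.398], [-1.0, -0.026, 0.012, 0.016], [-0.007, -0.17, -0.985, 1.202], [0.0, 0.0, 0.0, 1.0]]
```

View pics/scene0.png

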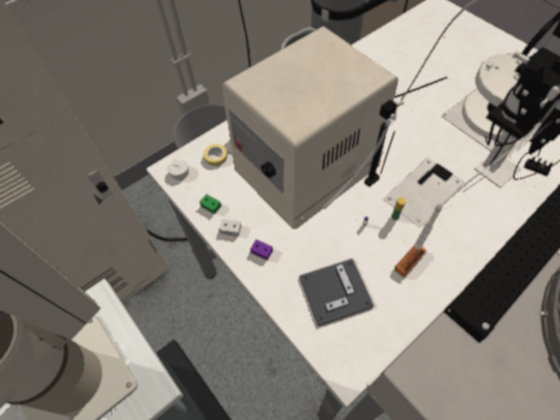

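View pics/top0.png

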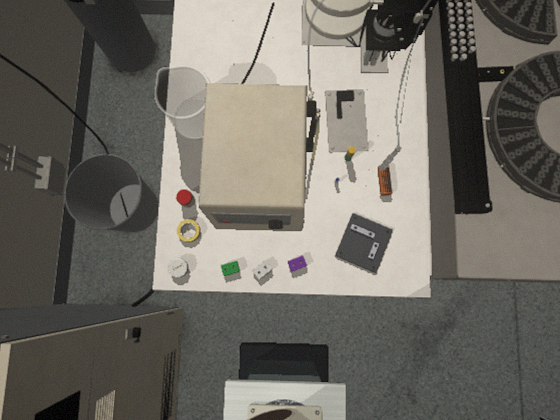

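```bash
cat > h.py <<'E'
import numpy as np, cv2
def load(f): return dict(np.load(f))
def px2w(c,u,v,z=None,pose=None):
    K=c["intrinsics"];T=c["pose"] if pose is None else pose
    u=np.asarray(u,float);v=np.asarray(v,float)
    r=np.stack([(u-K[0,2])/K[0,0],(v-K[1,2])/K[1,1],np.ones_like(u)],-1)
    if z is None: raise ValueError
    d=r@T[:3,:3].T
    s=(z-T[2,3])/d[...,2]
    return T[:3,3]+d*s[...,None]
def cloud(c,pose=None):
    K=c["intrinsics"];T=c["pose"] if pose is None else pose
    Z=c["z_map"];v,u=np.indices(Z.shape)
    P=np.stack([(u-K[0,2])/K[0,0]*Z,(v-K[1,2])/K[1,1]*Z,Z],-1)
    return P@T[:3,:3].T+T[:3,3]
def w2px(c,p,pose=None):
    T=np.linalg.inv(c["pose"] if pose is None else pose);q=np.asarray(p)@T[:3,:3].T+T[:3,3]
    q=q@c["intrinsics"].T;return q[...,:2]/q[...,2:]
E
python3 - <<'E'
from workcell import *
from h import *
c=camera("wrist");cv2.imwrite("pics/wrist0.png",c["color"][:,:,::-1]);print(np.round(c["mount"],3).tolist())
t=load("top0.npz");s=load("scene0.npz")
print(w2px(t,[[0,0,0],[.128,-.483,.239]]),w2px(s,[[0,0,0],[.128,-.483,.239]]))
for n,cc in(("top",t),("scene",s)):
    P=cloud(cc)
    cv2.imwrite(f"pics/{n}_z.png",np.clip((P[...,2]+.05)*800,0,255).astype(np.uint8))
im=t["color"][:,:,::-1]
cv2.imwrite("pics/crop_t.png",cv2.resize(im[200:290,210:410],None,fx=4,fy=4,interpolation=cv2.INTER_CUBIC))
im=s["color"][:,:,::-1]
cv2.imwrite("pics/crop_s.png",cv2.resize(im[190:340,190:390],None,fx=4,fy=4,interpolation=cv2.INTER_CUBIC))
P=cloud(t)
for u,v in[(263,270),(250,280),(364,243),(350,232),(231,268),(297,264),(270,225),(250,150),(340,110),(400,270)]:print(u,v,P[v,u].round(3))
E
```

```text
[[0.0, -0.956, -0.292, 0.073], [1.0, 0.0, 0.001, -0.0], [-0.0, -0.292, 0.956, -0.134], [0.0, 0.0, 0.0, 1.0]]
[[284.32290214 444.51166762]
 [520.7177521  426.70785989]] [[ 73.49215918 379.5339568 ]
 [268.65501617 606.28655912]]
263 270 [0.442 0.069 0.02 ]
250 280 [ 0.414  0.104 -0.001]
364 243 [ 0.523 -0.205  0.009]
350 232 [ 0.552 -0.167  0.011]
231 268 [0.445 0.155 0.023]
297 264 [ 0.46  -0.022  0.024]
270 225 [0.539 0.048 0.2  ]
250 150 [0.685 0.093 0.306]
340 110 [ 0.906 -0.137  0.012]
400 270 [ 0.453 -0.305 -0.002]
```

View pics/wrist0.png

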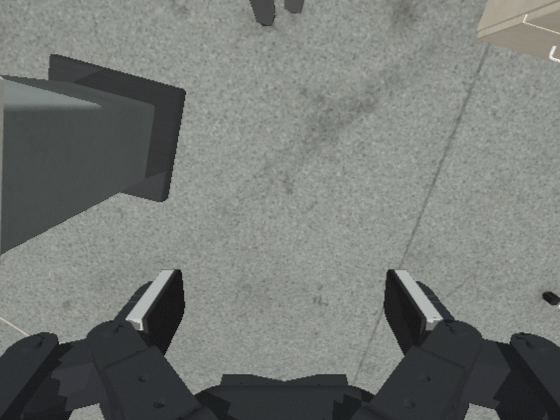

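View pics/crop_t.png

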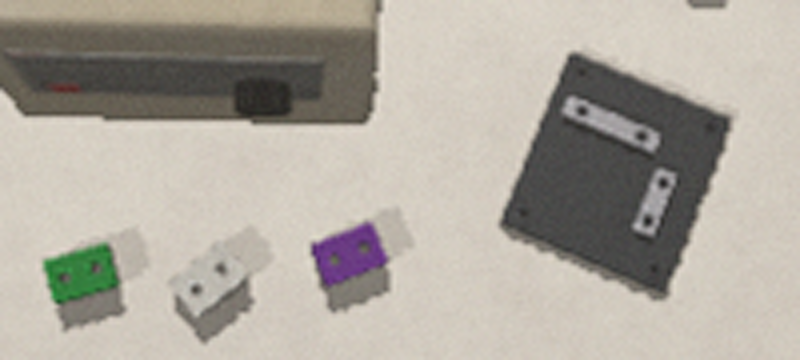

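View pics/crop_s.png

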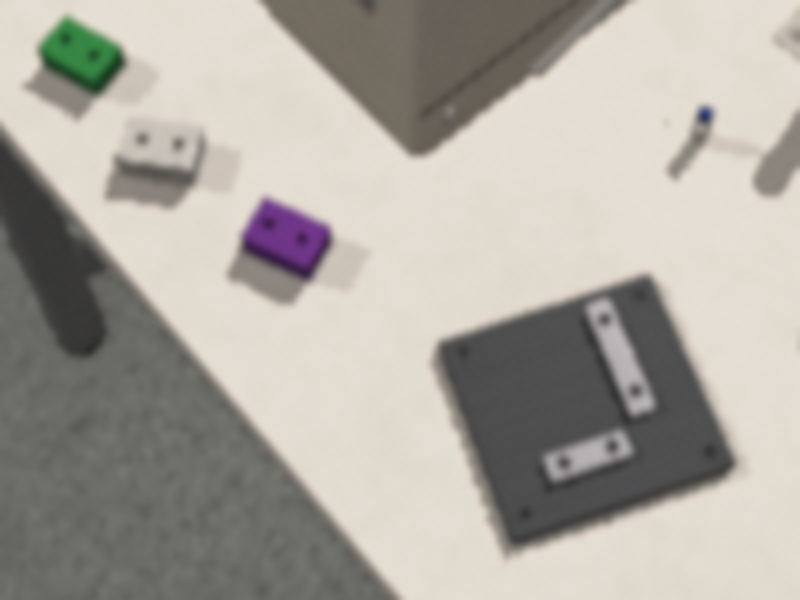

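```bash
python3 - <<'E'
from h import *
for n in("top","scene"):
    c=load(n+"0.npz");P=cloud(c);hsv=cv2.cvtColor(c["color"],cv2.COLOR_RGB2HSV)
    # oven
    m=(P[...,2]>.05)&(P[...,0]>.4)&(P[...,0]<.8)&(P[...,1]>-.2)&(P[...,1]<.3)
    Q=P[m];print(n,"oven",np.percentile(Q,[1,5,95,99],axis=0).round(3).tolist())
    # block top
    m=(abs(P[...,0]-.442)<.05)&(abs(P[...,1]-.069)<.04)&(P[...,2]>.014)&(P[...,2]<.035)&(hsv[...,1]<90)
    Q=P[m];print("block",m.sum(),Q.mean(0).round(4),cv2.minAreaRect((Q[:,:2]*1000).astype(np.float32)))
    # nest plate dark
    m=(abs(P[...,0]-.52)<.1)&(abs(P[...,1]+.2)<.11)&(P[...,2]>.004)&(P[...,2]<.03)
    Q=P[m];print("nest",m.sum(),np.percentile(Q[:,2],[5,50,95]).round(4),cv2.minAreaRect((Q[:,:2]*1000).astype(np.float32)))
    d=m&(hsv[...,2]<110); Q=px2w(c,*np.nonzero(d)[::-1],z=.01);print("dark",d.sum(),cv2.minAreaRect((Q[:,:2]*1000).astype(np.float32)))
t=load("top0.npz");g=lambda pts,z:px2w(t,[210+p[0]/4 for p in pts],[200+p[1]/4 for p in pts],z)
print(g([(575,55),(730,120),(663,297),(503,228)],.01).round(4))
E
```

```text
top oven [[0.552, -0.058, 0.055], [0.554, -0.025, 0.132], [0.79, 0.187, 0.309], [0.798, 0.197, 0.31]]
block 178 [0.4439 0.0713 0.0213] ((443.94085693359375, 71.48157501220703), (30.21157455444336, 44.64727783203125), 40.06938934326172)
nest 2126 [0.005  0.0095 0.016 ] ((519.6549072265625, -199.39749145507812), (218.36337280273438, 198.5377197265625), 89.96842956542969)
dark 1787 ((525.110595703125, -204.5376434326172), (119.50482177734375, 127.4542465209961), 68.25022888183594)
scene oven [[0.548, -0.06, 0.056], [0.551, -0.036, 0.079], [0.788, 0.175, 0.309], [0.797, 0.191, 0.31]]
block 243 [0.4404 0.069  0.0223] ((440.9446105957031, 69.95523071289062), (31.361913681030273, 44.94758224487305), 39.339744567871094)
nest 3453 [0.0045 0.0114 0.0185] ((519.8800048828125, -199.83294677734375), (219.28359985351562, 199.19351196289062), 89.84789276123047)
dark 2640 ((521.9415893554688, -208.12782287597656), (117.67755126953125, 128.521728515625), 68.21028137207031)
[[ 0.6036 -0.177   0.01  ]
 [ 0.561  -0.2835  0.01  ]
 [ 0.439  -0.2363  0.01  ]
 [ 0.4826 -0.1278  0.01  ]]
```

Call:
{"op": "send_rows", "data": {"increments": [[[0.55,-0.57,0,0,0,0],[0.55,-0.57,0,0,0,0],[0.55,-0.57,0,0,0,0],[0.55,-0.57,0,0,0,0],[0.55,-0.57,0,0,0,0],[0.55,-0.57,0,0,0,0],[0.55,-0.57,0,0,0,0],[0.55,-0.57,0,0,0,0]]], "grip": 0}}

```text
clock: 1.15
eef_pos: [0.2826, -0.2054, 0.2392]
tool_rot: [0.992, 0.129, 0.0, -0.0]
ft_force: [0.7, 0.1, 0.5]
grip_width: 0.0855
```

Call:
{"op": "send_rows", "data": {"increments": [[[0.55,-0.57,0,0,0,0],[0.55,-0.57,0,0,0,0],[0.55,-0.57,0,0,0,0],[0.55,-0.57,0,0,0,0],[0.55,-0.57,0,0,0,0],[0.55,-0.57,0,0,0,0],[0.55,-0.57,0,0,0,0],[0.55,-0.57,0,0,0,0]]]}}

```text
clock: 2.15
eef_pos: [0.4369, 0.0713, 0.2391]
tool_rot: [0.992, 0.129, -0.0, 0.0]
ft_force: [-0.3, -1.5, 0.3]
grip_width: 0.0854
```

Call:
{"op": "send_rows", "data": {"increments": [[[0,0,0,0,0,-1],[0,0,0,0,0,-1],[0,0,0,0,0,-1],[0,0,0,0,0,-1],[0,0,0,0,0,-1],[0,0,0,0,0,-1]]]}}

```text
clock: 2.9
eef_pos: [0.4363, 0.07, 0.239]
tool_rot: [0.792, 0.61, -0.0, -0.0]
ft_force: [-0.1, 0.8, 0.2]
grip_width: 0.0852
```

Call:
{"op": "send_rows", "data": {"increments": [[[0,0,0.5,0,0,-1],[0,0,0.5,0,0,-1],[0,0,0.5,0,0,-1],[0,0,0,0,0,-1],[0,0,0,0,0,-1],[0,0,0,0,0,-0.9],[0,0,0,0,0,0]]], "grip": 0.35}}

```text
clock: 3.78
eef_pos: [0.4364, 0.07, 0.1641]
tool_rot: [0.393, 0.92, -0.0, -0.0]
ft_force: [-0.1, -0.0, -0.0]
grip_width: 0.0559
```

```bash
cat >> h.py <<'E'
from scipy.spatial.transform import Rotation as Rn
def wrist(name):
    from workcell import get_obs,camera
    o=get_obs();c=camera("wrist")
    T=np.eye(4);T[:3,:3]=Rn.from_quat(o["tool_rot"]).as_matrix();T[:3,3]=o["eef_pos"]
    c["pose"]=T@c["mount"];np.savez(name+".npz",**{k:c[k] for k in("color","z_map","intrinsics","pose")})
    cv2.imwrite(f"pics/{name}.png",c["color"][:,:,::-1])
    x=T[:3,0];print("t",o["clock"],"pos",np.round(o["eef_pos"],4),"toolx deg",round(np.degrees(np.arctan2(x[1],x[0])),2),"tilt",T[:2,2].round(4),"F",np.round(o["ft_force"],2),"M",np.round(o["ft_torque"],2),"w",round(float(o["grip_width"]),4),"q6",np.round(o["joint_pos"][-1],2))
    return c,T
E
python3 - <<'E'
from h import *
wrist("w1")
E
```

```text
t 3.775 pos [0.4364 0.07   0.1641] toolx deg 133.72 tilt [-0.0007 -0.0001] F [-0.05 -0.04 -0.02] M [ 0.02  0.01 -0.03] w 0.0559 q6 0.97
```

View pics/w1.png

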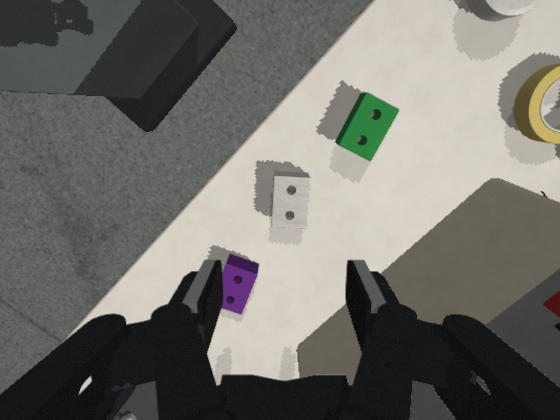

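```bash
python3 - <<'E'
from h import *
c=load("w1.npz");P=cloud(c)
cv2.imwrite("pics/w1c.png",cv2.resize(c["color"][150:260,230:350,::-1],None,fx=5,fy=5,interpolation=cv2.INTER_CUBIC))
m=(abs(P[...,0]-.442)<.04)&(abs(P[...,1]-.07)<.04)&(P[...,2]>.017)&(P[...,2]<.03)
m[:,:230]=0;m[:,330:]=0;m[260:]=0
Q=P[m];print(m.sum(),np.median(Q,0),cv2.minAreaRect((Q[:,:2]*1000).astype(np.float32)),cv2.minAreaRect(np.argwhere(m)[:,::-1].astype(np.float32)))
E
```

```text
1752 [0.44072319 0.07157663 0.02110624] ((441.3067626953125, 70.84996032714844), (30.030481338500977, 45.542423248291016), 40.32976150512695) ((289.8710021972656, 201.12855529785156), (36.236541748046875, 52.35847091674805), 3.468229293823242)
```

View pics/w1c.png

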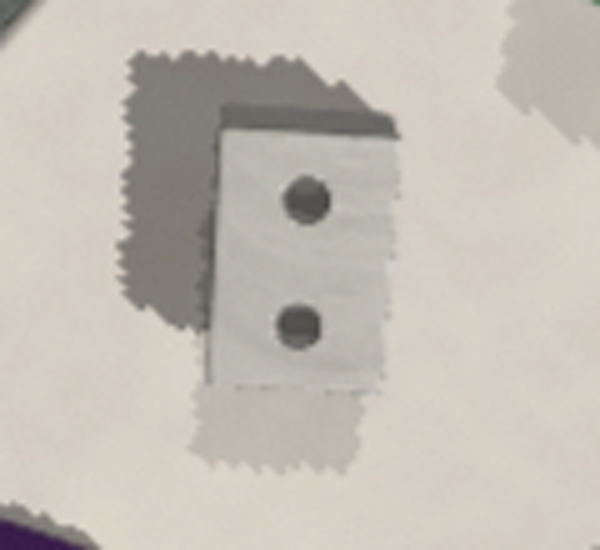

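```bash
python3 - <<'E'
from h import *
c=load("w1.npz")
import workcell
m=np.array([[0,-.956,-.292,.073],[1,0,.001,0],[0,-.292,.956,-.134],[0,0,0,1]])
P=cloud(c,pose=m)
f=(abs(P[...,1])<.06)&(abs(P[...,0])<.03)&(P[...,2]<.03)&(c["z_map"]>0)
Q=P[f];print(f.sum(),Q.min(0),Q.max(0))
for s in(1,-1):
    q=Q[Q[:,1]*s>0];print(s,np.percentile(q[:,2],[90,99,100]),"tips:",q[q[:,2]>q[:,2].max()-.003].min(0),q[q[:,2]>q[:,2].max()-.003].max(0))
E
```

```text
43393 [-0.01435533 -0.05999862 -0.0867641 ] [0.01982836 0.05999665 0.00512666]
1 [-0.0322178  -0.00318792  0.00512666] tips: [-0.01174205  0.02763515  0.00215242] [0.00817436 0.02812032 0.00512666]
-1 [-0.03229386 -0.00333996  0.00483205] tips: [-0.01008887 -0.02802112  0.00187309] [ 0.00813175 -0.02760271  0.00483205]
```

Call:
{"op": "send_rows", "data": {"increments": [[[0,0,0,0,0,0.34],[-0.04,0.08,0.6,0,0,0],[0,0,0.6,0,0,0],[0,0,0,0,0,0]]]}}

```text
clock: 4.32
eef_pos: [0.4387, 0.0708, 0.1024]
tool_rot: [0.42, 0.908, -0.002, -0.002]
ft_force: [-0.2, -0.4, 0.9]
grip_width: 0.0553
```

```bash
python3 - <<'E'
from h import *
wrist("w2")
E
```

```text
t 4.325 pos [0.4387 0.0708 0.1024] toolx deg 130.33 tilt [-0.0056 -0.0009] F [-0.25 -0.38  0.89] M [0.05 0.06 0.03] w 0.0553 q6 1.03
```

View pics/w2.png

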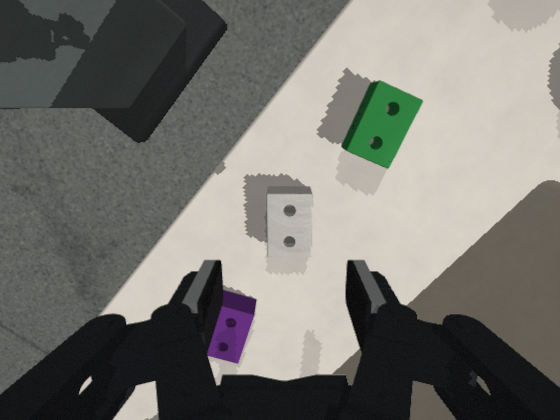

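```bash
python3 - <<'E'
from h import *
c,T=wrist("w3");P=cloud(c)
m=(abs(P[...,0]-.442)<.04)&(abs(P[...,1]-.07)<.04)&(P[...,2]>.016)&(P[...,2]<.03)
m[:,:240]=0;m[:,330:]=0;m[270:]=0
Q=P[m];r=cv2.minAreaRect((Q[:,:2]*1000).astype(np.float32));print(m.sum(),np.median(Q,0),r)
d=np.array([r[0][0]/1000,r[0][1]/1000,.02])-T[:3,3];print("tool mm",T[:3,:3].T@d*1000)
E
```

```text
t 4.375 pos [0.4401 0.071  0.1038] toolx deg 130.35 tilt [-0.0026 -0.0004] F [-0.75  0.05  0.01] M [ 0.01  0.   -0.01] w 0.0559 q6 1.03
2744 [0.44057444 0.07201861 0.02105761] ((441.3631591796875, 71.06564331054688), (30.031051635742188, 45.2664909362793), 40.669219970703125)
tool mm [-0.90836155  1.21656619 83.83731783]
```

Call:
{"op": "send_rows", "data": {"increments": [[[-0.02,0.02,0.5,0,0,0],[0,0,0.5,0,0,0],[0,0,0.4,0,0,0],[0,0,0.34,0,0,0],[0,0,0,0,0,0],[0,0,0,0,0,0]]]}}

```text
clock: 5.18
eef_pos: [0.4436, 0.0712, 0.0186]
tool_rot: [0.419, 0.908, 0.001, 0.001]
ft_force: [0.9, 0.5, -0.5]
grip_width: 0.0553
```

```bash
python3 - <<'E'
from h import *
c,T=wrist("w4")
E
```

```text
t 5.175 pos [0.4436 0.0712 0.0186] toolx deg 130.41 tilt [0.0024 0.0004] F [ 0.88  0.53 -0.48] M [0.01 0.02 0.04] w 0.0553 q6 1.02
```

View pics/w4.png

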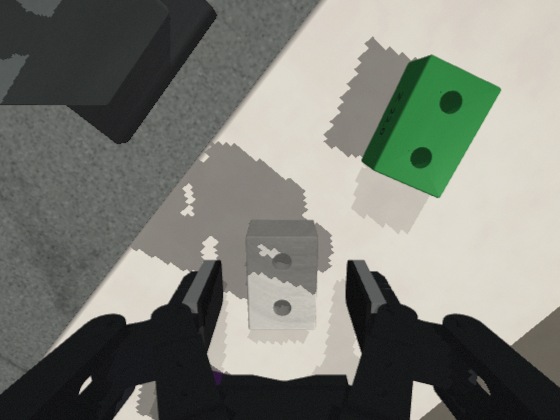

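Call:
{"op": "send_rows", "data": {"increments": [[[0,0,0,0,0,0],[0,0,0,0,0,0],[0,0,0,0,0,0],[0,0,0,0,0,0],[0,0,0,0,0,0],[0,0,0,0,0,0]]], "grip": 1}}

```text
clock: 5.98
eef_pos: [0.4432, 0.0712, 0.0184]
tool_rot: [0.419, 0.908, 0.001, 0.001]
ft_force: [-0.8, -1.3, 5.3]
grip_width: 0.0283
```

```bash
python3 - <<'E'
from h import *
c,T=wrist("w5")
m=np.linalg.inv(T)@c["pose"]
P=cloud(c,pose=m)
f=(abs(P[...,1])<.06)&(abs(P[...,0])<.03)&(P[...,2]<.03)&(c["z_map"]>0)
for s in(1,-1):
    q=P[f&(P[...,1]*s>.0155)&(P[...,1]*s<.04)];print(s,np.percentile(q[:,2],[90,99,100]))
E
```

```text
t 5.975 pos [0.4432 0.0712 0.0184] toolx deg 130.43 tilt [0.0019 0.0003] F [-0.78 -1.26  5.3 ] M [-0.02  0.26  0.04] w 0.0283 q6 1.02
1 [0.01952155 0.02040384 0.02143134]
-1 [0.01934246 0.0202299  0.02139294]
```

View pics/w5.png

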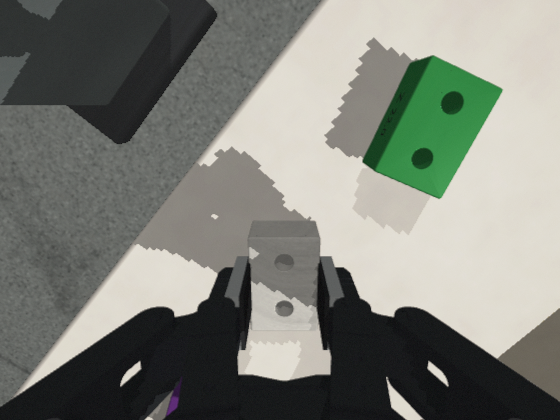

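Call:
{"op": "send_rows", "data": {"increments": [[[0,0,-0.2,0,0,0],[0,0,-0.4,0,0,0],[0,0,-0.4,0,0,0],[0,0,-0.4,0,0,0],[0,0,0,0,0,0],[0,0,0,0,0,0]]]}}

```text
clock: 6.78
eef_pos: [0.4419, 0.0709, 0.0869]
tool_rot: [0.419, 0.908, -0.0, -0.0]
ft_force: [0.1, -0.2, -1.3]
grip_width: 0.0282
```

```bash
python3 - <<'E'
from h import *
c,T=wrist("w6")
m=np.linalg.inv(T)@c["pose"]
P=cloud(c,pose=m)
f=(abs(P[...,0])<.03)&(P[...,2]<.05)&(c["z_map"]>0)
for s in(1,-1):
    q=P[f&(P[...,1]*s>.0155)&(P[...,1]*s<.03)];print(s,np.percentile(q[:,2],[90,99,100]),q[q[:,2]>q[:,2].max()-.002].mean(0))
b=(abs(P[...,1])<.018)&(abs(P[...,0])<.035)&(P[...,2]>-.03)&(P[...,2]<.04);b[340:]=0
q=P[b];h=np.histogram(q[:,2],bins=np.arange(-.03,.04,.002));print([(round(float(e),3),int(n)) for n,e in zip(*h)])
t=b&(P[...,2]<0.002);q=P[t];print(cv2.minAreaRect((q[:,:2]*1000).astype(np.float32)),np.median(q[:,2]))
E
```

```text
t 6.775 pos [0.4419 0.0709 0.0869] toolx deg 130.43 tilt [-0.0007 -0.0001] F [ 0.08 -0.2  -1.29] M [ 0.01  0.03 -0.04] w 0.0282 q6 1.02
1 [-0.01498248  0.00084048  0.00601441] [0.01123917 0.01775212 0.00489847]
-1 [-0.01480468  0.00095623  0.01785526] [ 0.02309311 -0.01556656  0.01785526]
[(-0.03, 568), (-0.028, 146), (-0.026, 128), (-0.024, 142), (-0.022, 117), (-0.02, 119), (-0.018, 106), (-0.016, 117), (-0.014, 93), (-0.012, 104), (-0.01, 93), (-0.008, 108), (-0.006, 130), (-0.004, 5251), (-0.002, 837), (0.0, 239), (0.002, 211), (0.004, 187), (0.006, 169), (0.008, 148), (0.01, 124), (0.012, 103), (0.014, 100), (0.016, 93), (0.018, 56), (0.02, 2), (0.022, 0), (0.024, 0), (0.026, 0), (0.028, 0), (0.03, 0), (0.032, 0), (0.034, 0), (0.036, 0)]
((1.1900959014892578, 0.008358001708984375), (35.99604415893555, 45.47113800048828), 89.9638671875) -0.0028920071443398893
```

View pics/w6.png

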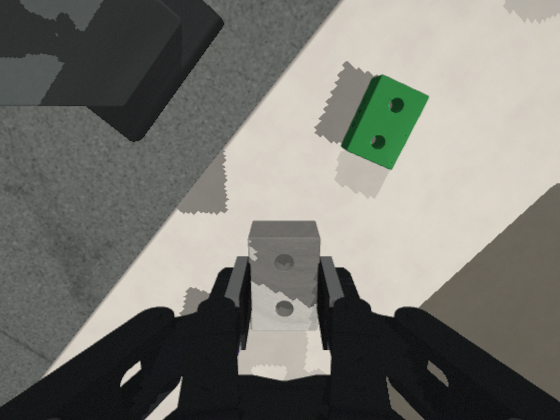

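Call:
{"op": "send_rows", "data": {"increments": [[[-0.38,-0.33,0,0,0,0],[-0.38,-0.33,0,0,0,0],[-0.38,-0.33,0,0,0,0],[-0.38,-0.33,0,0,0,0],[-0.38,-0.33,0,0,0,0],[-0.38,-0.33,0,0,0,0],[-0.38,-0.33,0,0,0,0],[-0.38,-0.33,0,0,0,0]]]}}

```text
clock: 7.82
eef_pos: [0.4396, -0.1309, 0.0862]
tool_rot: [0.419, 0.908, -0.0, -0.001]
ft_force: [0.0, -0.7, -0.5]
grip_width: 0.0283
```

Call:
{"op": "send_rows", "data": {"increments": [[[0,0,0,0,0,0.8],[0,0,0,0,0,0.9],[0,0,0,0,0,0.9],[0,0,0,0,0,0.9],[0,0,0,0,0,0.9],[0,0,0,0,0,0.9],[0,0,0,0,0,0.9],[0,0,0,0,0,0]]]}}

```text
clock: 8.82
eef_pos: [0.4397, -0.1301, 0.0863]
tool_rot: [0.826, 0.563, -0.001, -0.001]
ft_force: [0.2, -0.5, -0.7]
grip_width: 0.0284
```

```bash
python3 - <<'E'
from h import *
c,T=wrist("w7")
E
```

```text
t 8.825 pos [ 0.4397 -0.1301  0.0863] toolx deg 68.53 tilt [-0.002   0.0006] F [ 0.17 -0.48 -0.68] M [-0.04  0.02  0.05] w 0.0284 q6 1.66
```

View pics/w7.png

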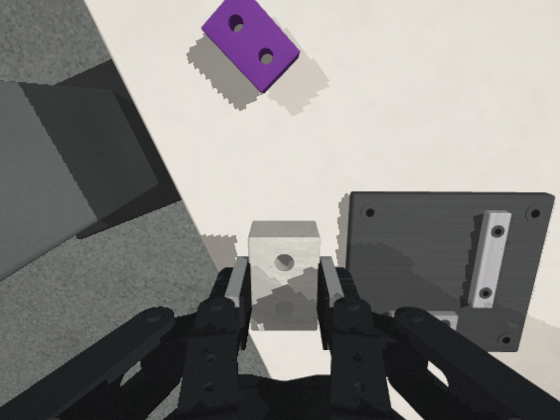

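```bash
python3 - <<'E'
from h import *
c=load("w7.npz")
cv2.imwrite("pics/w7c.png",cv2.resize(c["color"][180:365,335:560,::-1],None,fx=3.5,fy=3.2,interpolation=cv2.INTER_CUBIC))
E
```

```text
(no output)
```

View pics/w7c.png

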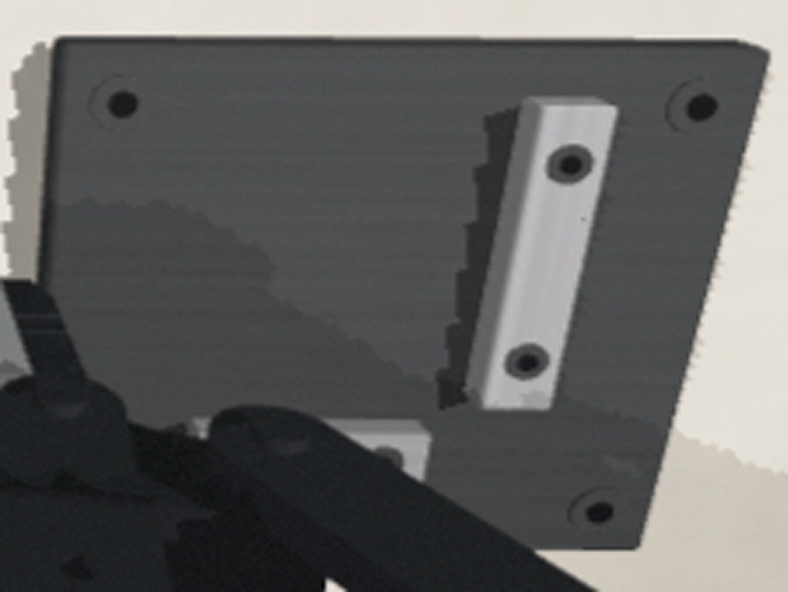

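```bash
cat >> h.py <<'E'
def ang(v): return round(float(np.degrees(np.arctan2(v[1],v[0]))),2)
E
python3 - <<'E'
from h import *
c=load("w7.npz")
g=lambda pts,z:px2w(c,[335+p[0]/3.5 for p in pts],[180+p[1]/3.2 for p in pts],z)
b=g([(540,105),(483,408),(617,108),(550,410)],.017);bb=g([(522,98),(465,405)],.01)
s=g([(215,435),(430,435)],.017);ss=g([(205,420),(422,420)],.01)
p=g([(62,40),(768,50),(640,547)],.01)
print("back top",b.round(4).tolist(),ang(b[0]-b[1])-90,"len",np.linalg.norm(b[0]-b[1]),np.linalg.norm(b[0]-b[2]))
print("back base",bb.round(4).tolist(),ang(bb[0]-bb[1])-90)
print("side",s.round(4).tolist(),ang(s[1]-s[0]),ss.round(4).tolist(),ang(ss[1]-ss[0]))
print("plate",p.round(4).tolist(),ang(p[1]-p[0]),ang(p[1]-p[2])-90,np.linalg.norm(p[1]-p[0]),np.linalg.norm(p[1]-p[2]))
th=np.radians(-21.8)
for th in np.radians([-22.5,-21.8,-21.2]):
    ex=np.array([np.cos(th),np.sin(th)]);ey=np.array([-ex[1],ex[0]])
    # nest origin estimates
    nx=[(b[:2,:2]@ex).mean()*1000-20,(bb[:,:2]@ex).mean()*1000-20,(p[1:,:2]@ex).mean()*1000-65,p[0,:2]@ex*1000+65]
    ny=[(s[:,:2]@ey).mean()*1000+24,(ss[:,:2]@ey).mean()*1000+24,(p[:2,:2]@ey).mean()*1000-60,p[2,:2]@ey*1000+60]
    print(np.degrees(th),np.round(nx,1),np.round(ny,1),"home",((np.mean(nx)+5)*ex+(np.mean(ny)-1.5)*ey).round(1))
E
```

```text
back top [[0.5611, -0.167, 0.017], [0.5372, -0.2298, 0.017], [0.5737, -0.1725, 0.017], [0.5492, -0.235, 0.017]] -20.819999999999993 len 0.0672576494919194 0.013752674720056575
back base [[0.5616, -0.168, 0.01], [0.5365, -0.2336, 0.01]] -20.959999999999994
side [[0.4871, -0.2173, 0.017], [0.5262, -0.2326, 0.017]] -21.36 [[0.487, -0.2183, 0.01], [0.5276, -0.2342, 0.01]] -21.37
plate [[0.487, -0.1259, 0.01], [0.6049, -0.1743, 0.01], [0.5623, -0.2836, 0.01]] -22.33 -21.299999999999997 0.12746411868604113 0.11731900315442295
-22.5 [563.3 564.1 561.8 563.1] [10.   9.1 10.3 13.2] home [ 528.3 -208.9]
-21.8 [563.6 564.3 561.9 563.9] [3.3 2.3 3.4 5.5] home [ 528.6 -209.1]
-21.200000000000003 [563.7 564.5 561.9 564.6] [-2.5 -3.5 -2.5 -1.1] home [ 528.8 -209.3]
```

Call:
{"op": "send_rows", "data": {"increments": [[[-0.1,0.3,0,0,0,0],[-0.1,0.3,0,0,0,0],[-0.1,0.3,0,0,0,0],[-0.1,0.3,0,0,0,0],[-0.1,0.3,0,0,0,0],[-0.1,0.3,0,0,0,0],[-0.04,0.23,0,0,0,0],[0,0,0,0,0,0]]]}}

```text
clock: 9.88
eef_pos: [0.524, -0.198, 0.0871]
tool_rot: [0.827, 0.562, 0.0, 0.0]
ft_force: [-0.1, 0.3, -1.2]
grip_width: 0.028
```

Call:
{"op": "send_rows", "data": {"increments": [[[0,0,0.3,0,0,0],[0,0,0.3,0,0,0],[0,0,0.2,0,0,0],[0,0,0.1,0,0,0],[0,0,0,0,0,0],[0,0,0,0,0,0]]]}}

```text
clock: 10.62
eef_pos: [0.5235, -0.1975, 0.0428]
tool_rot: [0.827, 0.562, 0.0, 0.0]
ft_force: [0.2, -1.4, -0.9]
grip_width: 0.0283
```

```bash
python3 - <<'E'
from h import *
c,T=wrist("w8")
E
```

```text
t 10.625 pos [ 0.5235 -0.1975  0.0428] toolx deg 68.43 tilt [ 0.0009 -0.0004] F [ 0.16 -1.41 -0.94] M [0.02 0.01 0.02] w 0.0283 q6 1.59
```

View pics/w8.png

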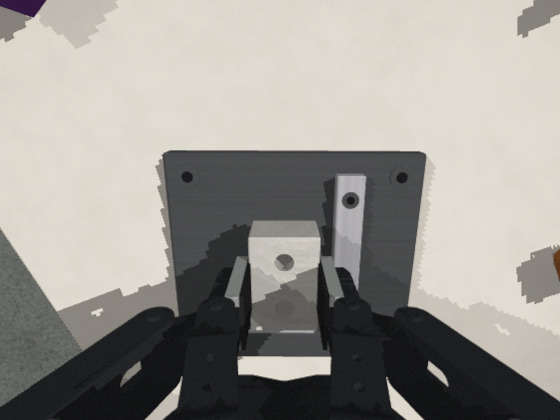

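Call:
{"op": "send_rows", "data": {"increments": [[[0,0,0.12,0,0,0],[0,0,0.08,0,0,0],[0,0,0,0,0,0],[0,0,0.03,0,0,0],[0,0,0,0,0,0]]]}}

```text
clock: 11.3
eef_pos: [0.523, -0.1973, 0.0307]
tool_rot: [0.827, 0.562, -0.0, -0.0]
ft_force: [-0.2, 0.3, -0.9]
grip_width: 0.0284
```

Call:
{"op": "send_rows", "data": {"increments": [[[0,0,0.02,0,0,0],[0,0,0,0,0,0],[0,0,0,0,0,0]]]}}

```text
clock: 11.68
eef_pos: [0.5231, -0.1974, 0.0298]
tool_rot: [0.827, 0.562, 0.0, 0.0]
ft_force: [-0.3, -0.3, -0.7]
grip_width: 0.0283
```

Call:
{"op": "send_rows", "data": {"increments": [[[0,0,0.02,0,0,0],[0,0,0,0,0,0],[0,0,0,0,0,0]]]}}

```text
clock: 12.05
eef_pos: [0.523, -0.1973, 0.0288]
tool_rot: [0.827, 0.562, -0.0, -0.0]
ft_force: [0.7, 0.1, -1.2]
grip_width: 0.0284
```

Call:
{"op": "send_rows", "data": {"increments": [[[0,0,0.02,0,0,0],[0,0,0,0,0,0],[0,0,0,0,0,0]]]}}

```text
clock: 12.42
eef_pos: [0.5232, -0.1974, 0.0284]
tool_rot: [0.827, 0.562, 0.0, 0.0]
ft_force: [-2.1, 0.8, 5.3]
grip_width: 0.0288
```

Call:
{"op": "send_rows", "data": {"increments": [[[0,0.06,0,0,0,0],[0,0.06,0,0,0,0],[0,0.04,0,0,0,0],[0,0,0,0,0,0],[0,0,0,0,0,0]]]}}

```text
clock: 13.05
eef_pos: [0.5293, -0.1998, 0.0284]
tool_rot: [0.827, 0.562, -0.001, -0.001]
ft_force: [-5.7, 1.5, 8.8]
grip_width: 0.0285
```

Call:
{"op": "send_rows", "data": {"increments": [[[0,0.02,0,0,0,0],[0,0,0,0,0,0],[0,0,0,0,0,0]]]}}

```text
clock: 13.42
eef_pos: [0.5298, -0.2, 0.0285]
tool_rot: [0.827, 0.562, -0.001, -0.001]
ft_force: [-6.5, 2.4, 9.5]
grip_width: 0.0283
```

Call:
{"op": "send_rows", "data": {"increments": [[[0,0,-0.012,0,0,0],[0,0.02,0,0,0,0],[0,0,0,0,0,0],[0,0,0,0,0,0]]]}}

```text
clock: 13.92
eef_pos: [0.5321, -0.2009, 0.0285]
tool_rot: [0.827, 0.562, -0.0, -0.0]
ft_force: [-4.0, 1.7, 5.1]
grip_width: 0.0285
```

Call:
{"op": "send_rows", "data": {"increments": [[[0,0.02,0,0,0,0],[0,0,0,0,0,0],[0,0,0,0,0,0]]]}}

```text
clock: 14.3
eef_pos: [0.5328, -0.2012, 0.0284]
tool_rot: [0.827, 0.562, -0.0, -0.0]
ft_force: [-4.0, 1.3, 4.4]
grip_width: 0.0285
```

Call:
{"op": "send_rows", "data": {"increments": [[[0,0.02,0,0,0,0],[0,0,0,0,0,0],[0,0,0,0,0,0]]]}}

```text
clock: 14.68
eef_pos: [0.5329, -0.2013, 0.0285]
tool_rot: [0.827, 0.562, -0.001, -0.001]
ft_force: [-5.5, 2.1, 8.4]
grip_width: 0.0288
```

Call:
{"op": "send_rows", "data": {"increments": [[[0,0.02,0,0,0,0],[0,0,0,0,0,0],[0,0,0,0,0,0]]]}}

```text
clock: 15.05
eef_pos: [0.5329, -0.2013, 0.0285]
tool_rot: [0.827, 0.562, -0.001, -0.002]
ft_force: [-8.9, 3.4, 9.3]
grip_width: 0.0287
```

Call:
{"op": "send_rows", "data": {"increments": [[[0,0,-0.01,0,0,0],[-0.06,0,0,0,0,0],[-0.06,0,0,0,0,0],[-0.04,0,0,0,0,0],[0,0,0,0,0,0],[0,0,0,0,0,0]]]}}

```text
clock: 15.8
eef_pos: [0.5311, -0.2057, 0.0285]
tool_rot: [0.826, 0.563, 0.001, -0.004]
ft_force: [-4.8, 10.2, 7.6]
grip_width: 0.0283
```

Call:
{"op": "send_rows", "data": {"increments": [[[-0.02,0,0,0,0,0],[0,0,0,0,0,0],[0,0,0,0,0,0]]]}}

```text
clock: 16.18
eef_pos: [0.5308, -0.2064, 0.0285]
tool_rot: [0.826, 0.563, 0.001, -0.004]
ft_force: [-3.8, 10.5, 7.3]
grip_width: 0.0281
```

Call:
{"op": "send_rows", "data": {"increments": [[[-0.03,0,-0.006,0,0,0],[-0.03,0,0,0,0,0],[0,0,0,0,0,0],[0,0,0,0,0,0]]]}}

```text
clock: 16.68
eef_pos: [0.5296, -0.2097, 0.0286]
tool_rot: [0.826, 0.563, 0.001, -0.004]
ft_force: [-3.5, 9.8, 6.7]
grip_width: 0.0281
```

Call:
{"op": "send_rows", "data": {"increments": [[[-0.02,0,0,0,0,0],[0,0,0,0,0,0],[0,0,0,0,0,0]]]}}

```text
clock: 17.05
eef_pos: [0.5295, -0.2099, 0.0286]
tool_rot: [0.826, 0.563, 0.002, -0.004]
ft_force: [-2.1, 10.3, 5.4]
grip_width: 0.028
```

```bash
python3 - <<'E'
from h import *
c,T=wrist("w9")
E
```

```text
t 17.05 pos [ 0.5295 -0.2099  0.0286] toolx deg 68.57 tilt [-0.0019  0.0086] F [-2.09 10.31  5.4 ] M [ 2.38  0.72 -0.06] w 0.028 q6 1.56
```

View pics/w9.png

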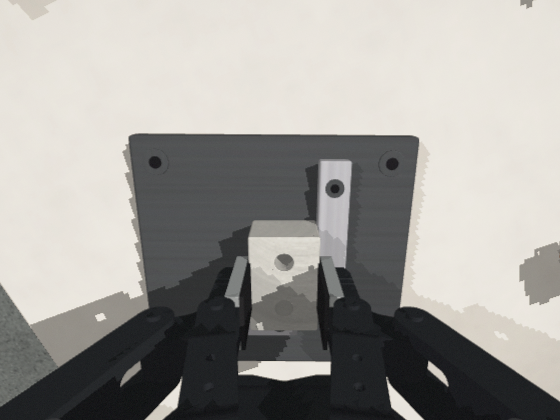

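Call:
{"op": "send_rows", "data": {"increments": [[[-0.03,0,0,0,0,0],[0,0.03,0,0,0,0],[0,0,0,0,0,0],[0,0,0,0,0,0]]]}}

```text
clock: 17.6
eef_pos: [0.5295, -0.2101, 0.0286]
tool_rot: [0.826, 0.564, 0.002, -0.006]
ft_force: [-4.4, 14.9, 9.9]
grip_width: 0.0283
```

Call:
{"op": "send_rows", "data": {"increments": [[[-0.03,0,0,0,0,0],[0,0.03,0,0,0,0],[0,0,0,0,0,0],[0,0,0,0,0,0]]]}}

```text
clock: 18.1
eef_pos: [0.5295, -0.2102, 0.0287]
tool_rot: [0.826, 0.564, 0.002, -0.008]
ft_force: [-7.7, 20.3, 13.4]
grip_width: 0.0282
```

```bash
cat > st.py <<'E'
from h import *
from workcell import get_obs
o=get_obs();R=Rn.from_quat(o["tool_rot"]).as_matrix();th=np.radians(-21.4)
ex=np.array([np.cos(th),np.sin(th),0]);ey=np.array([-ex[1],ex[0],0]);F=np.array(o["ft_force"])
print("t",o["clock"],"tilt ex,ey deg",np.degrees([R[:,2]@ex,R[:,2]@ey]).round(2),"toolx",ang(R[:,0]),"F ex,ey,z",(F@ex).round(1),(F@ey).round(1),F[2].round(1),"pos",np.round(o["eef_pos"],4))
E
python3 st.py; python3 - <<'E'
from h import *
c,T=wrist("w10");P=cloud(c)
m=np.zeros(P.shape[:2],bool);m[240:325,256:312]=1
q=P[m&(P[...,2]>.025)&(P[...,2]<.04)];A=np.c_[q[:,:2],np.ones(len(q))];k=np.linalg.lstsq(A,q[:,2],rcond=None)[0];print("block top slope deg",np.degrees(k[:2]),np.median(q[:,2]),len(q))
m[:]=0;m[145:200,180:300]=1
q=P[m];A=np.c_[q[:,:2],np.ones(len(q))];k=np.linalg.lstsq(A,q[:,2],rcond=None)[0];print("plate slope",np.degrees(k[:2]),np.median(q[:,2]))
E
```

```text
t 18.1 tilt ex,ey deg [-0.58  0.73] toolx 68.66 F ex,ey,z -14.5 16.1 13.4 pos [ 0.5295 -0.2102  0.0287]
t 18.1 pos [ 0.5295 -0.2102  0.0287] toolx deg 68.66 tilt [-0.0048  0.0156] F [-7.65 20.3  13.4 ] M [ 4.25  1.47 -0.21] w 0.0282 q6 1.56
block top slope deg [-0.24896067  1.27234295] 0.03140819291000922 4508
plate slope [ 9.7891589  16.74726887] 0.009127739084405312
```

```bash
cat > slope.py <<'E'
from h import *
import sys
def fit(c,lo,hi,box,th=-21.4):
    P=cloud(c);m=np.zeros(P.shape[:2],bool);m[box[0]:box[1],box[2]:box[3]]=1
    q=P[m&(P[...,2]>lo)&(P[...,2]<hi)]
    for _ in range(4):
        A=np.c_[q[:,:2],np.ones(len(q))];k=np.linalg.lstsq(A,q[:,2],rcond=None)[0];r=q[:,2]-A@k;q=q[abs(r)<2.0*r.std()+1e-4]
    t=np.radians(th);ex=np.array([np.cos(t),np.sin(t)]);ey=np.array([-ex[1],ex[0]])
    return "slope along ex,ey deg",np.degrees([k[:2]@ex,k[:2]@ey]).round(2),"z",np.median(q[:,2]).round(4),"std",r.std().round(5),len(q)
for n in sys.argv[1:]:
    c=load(n+".npz");zt=0.0
    T=c["pose"]
    P=cloud(c);z=np.median(P[245:325,260:310,2])
    print(n,"blk",*fit(c,z-.004,z+.004,(242,325,256,312)));print("   plate",*fit(c,.004,.0135,(140,235,140,410)))
E
python3 slope.py w7 w8 w9 w10
```

```text
w7 blk slope along ex,ey deg [-0.19  0.08] z 0.0891 std 0.00048 3982
   plate slope along ex,ey deg [-0.13 -0.35] z 0.0092 std 0.0006 2284
w8 blk slope along ex,ey deg [0.11 0.15] z 0.0455 std 0.0005 3964
   plate slope along ex,ey deg [ 0.02 -0.11] z 0.0092 std 0.00056 16035
w9 blk slope along ex,ey deg [-0.26  0.54] z 0.0313 std 0.00049 3966
   plate slope along ex,ey deg [-0.01  0.11] z 0.0092 std 0.00055 20778
w10 blk slope along ex,ey deg [-0.8   0.71] z 0.0314 std 0.00051 3996
   plate slope along ex,ey deg [0.   0.08] z 0.0092 std 0.00055 20717
```

Call:
{"op": "send_rows", "data": {"increments": [[[0,0,0,-0.06,-0.07,0],[0,0,0,0,0,0],[0,0,0,0,0,0],[0,0,0,0,0,0]]]}}

```text
clock: 18.65
eef_pos: [0.5295, -0.21, 0.0284]
tool_rot: [0.826, 0.564, 0.0, -0.0]
ft_force: [-5.6, 20.5, 12.2]
grip_width: 0.0282
```

```bash
python3 st.py; python3 -c "
from h import *
wrist('w11')"; python3 slope.py w11
```

```text
t 18.65 tilt ex,ey deg [-0.    0.05] toolx 68.67 F ex,ey,z -12.7 17.0 12.2 pos [ 0.5295 -0.21    0.0284]
t 18.65 pos [ 0.5295 -0.21    0.0284] toolx deg 68.67 tilt [0.0003 0.0008] F [-5.62 20.52 12.2 ] M [ 4.42  1.44 -0.23] w 0.0282 q6 1.57
w11 blk slope along ex,ey deg [-0.21  0.16] z 0.0312 std 0.00049 3962
   plate slope along ex,ey deg [0.   0.08] z 0.0092 std 0.00055 20814
```

Call:
{"op": "send_rows", "data": {"increments": [[[0,0,-0.012,0,0,0],[0,0.03,0,-0.01,0,0],[-0.01,0,0,0,0,0],[0,0,0,0,0,0],[0,0,0,0,0,0]]]}}

```text
clock: 19.32
eef_pos: [0.5295, -0.21, 0.0285]
tool_rot: [0.826, 0.564, 0.0, -0.001]
ft_force: [-8.2, 21.9, 12.7]
grip_width: 0.0283
```

```bash
python3 st.py; python3 - <<'E'
from h import *
c,T=wrist('w12')
cv2.imwrite("pics/w12c.png",cv2.resize(c["color"][140:350,230:370,::-1],None,fx=4.2,fy=2.85,interpolation=cv2.INTER_CUBIC))
from workcell import camera
for n in("scene","top"):
    d=camera(n);np.savez(n+"1.npz",**d)
im=np.load("scene1.npz")["color"][:,:,::-1];cv2.imwrite("pics/s1.png",cv2.resize(im[240:340,285:395],None,fx=6,fy=6,interpolation=cv2.INTER_CUBIC))
im=np.load("top1.npz")["color"][:,:,::-1];cv2.imwrite("pics/t1.png",im)
E
python3 slope.py w12
```

```text
t 19.325 tilt ex,ey deg [-0.07  0.11] toolx 68.68 F ex,ey,z -15.6 17.4 12.7 pos [ 0.5295 -0.21    0.0285]
t 19.325 pos [ 0.5295 -0.21    0.0285] toolx deg 68.68 tilt [-0.0005  0.0022] F [-8.19 21.9  12.65] M [ 4.73  1.81 -0.23] w 0.0283 q6 1.56
w12 blk slope along ex,ey deg [-0.18  0.25] z 0.0312 std 0.0005 3955
   plate slope along ex,ey deg [0.   0.12] z 0.0092 std 0.00054 20737
```

View pics/w12c.png

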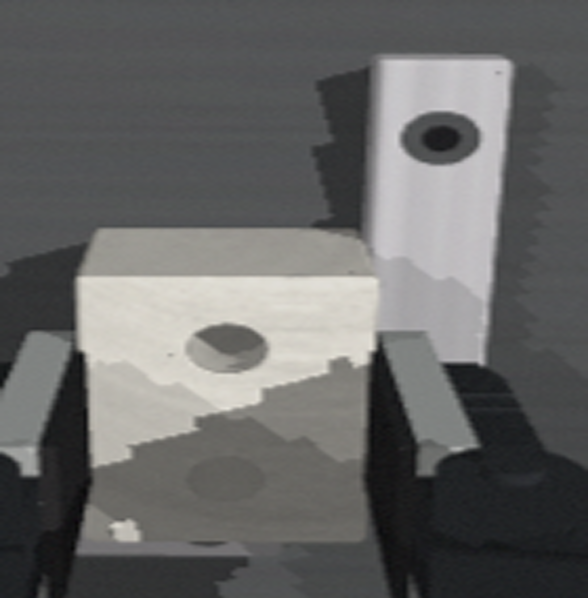

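View pics/s1.png

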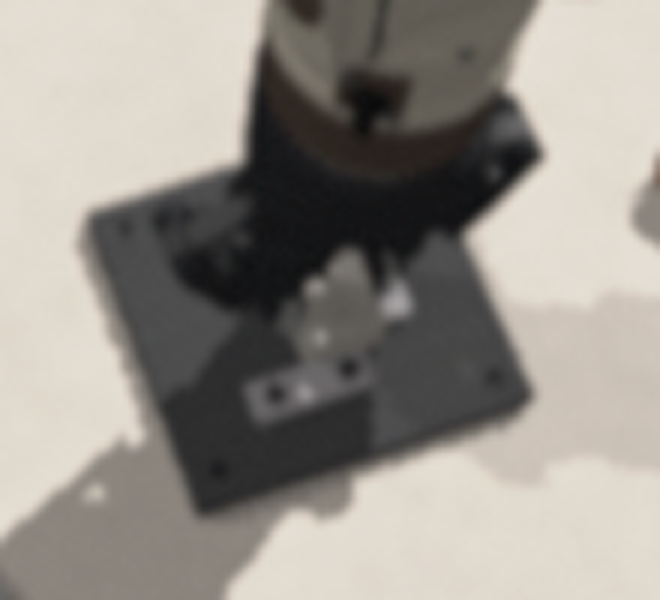

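View pics/t1.png

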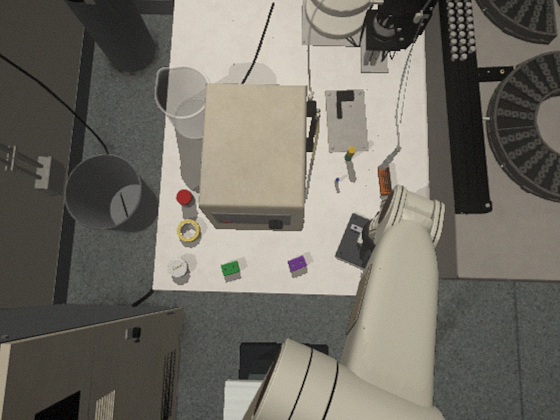

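Call:
{"op": "send_rows", "data": {"increments": [[[0,0,-0.012,0,0,-0.04],[0,0,0,0,-0.01,0],[0,0,0,0,0,0],[0,0,0,0,0,0]]]}}

```text
clock: 19.98
eef_pos: [0.5294, -0.21, 0.0285]
tool_rot: [0.824, 0.567, -0.0, -0.001]
ft_force: [-7.0, 21.8, 9.8]
grip_width: 0.0283
```

```bash
python3 st.py; python3 - <<'E'
from h import *
c,T=wrist('w13')
g=lambda pts,z:px2w(c,[230+p[0]/4.2 for p in pts],[140+p[1]/2.85 for p in pts],z)
a=g([(377,58),(371,240)],.017);b=g([(512,62),(488,360)],.017)
print("stop yaw",ang(a[0]-a[1])-90,ang(b[0]-b[1])-90)
k=g([(80,278),(378,278)],.032);print("blk yaw",ang(k[1]-k[0]))
E
python3 slope.py w13
```

```text
t 19.975 tilt ex,ey deg [-0.09  0.01] toolx 69.05 F ex,ey,z -14.4 17.7 9.8 pos [ 0.5294 -0.21    0.0285]
t 19.975 pos [ 0.5294 -0.21    0.0285] toolx deg 69.05 tilt [-0.0014  0.0008] F [-6.96 21.76  9.85] M [ 4.7   1.59 -0.46] w 0.0283 q6 1.56
stop yaw -20.459999999999994 -20.730000000000004
blk yaw -20.89
w13 blk slope along ex,ey deg [-0.16  0.34] z 0.0312 std 0.00049 3956
   plate slope along ex,ey deg [-0.01  0.08] z 0.0092 std 0.00055 20760
```

```bash
cat > yaw.py <<'E'
from h import *
import sys
def line(c,rows,cols,z,sgn):
    g=cv2.cvtColor(c["color"],cv2.COLOR_RGB2GRAY).astype(float);g=cv2.GaussianBlur(g,(3,3),0)
    d=sgn*np.diff(g,axis=0)[rows[0]:rows[1]]
    us=np.arange(*cols);vs=[]
    for u in us:
        k=d[:,u];i=int(np.clip(k.argmax(),1,len(k)-2));a,b,e=k[i-1:i+2];vs.append(rows[0]+i+.5+.5*(a-e)/(a-2*b+e-1e-9))
    vs=np.array(vs);ok=np.ones(len(us),bool)
    for _ in range(5):
        p=np.polyfit(us[ok],vs[ok],1);r=vs-np.polyval(p,us);ok=abs(r)<max(2*np.std(r[ok]),.15)
    w=px2w(c,[us[0],us[-1]],np.polyval(p,[us[0],us[-1]]),z)
    return ang(w[1]-w[0]),r[ok].std().round(2),ok.sum(),np.polyval(p,us[0]).round(1)
for n in sys.argv[1:]:
    c=load(n+".npz")
    print(n,"plate",line(c,(125,145),(160,390),.01,-1),"blkbackedge",line(c,(230,245),(254,314),.032,1), "blk front", line(c,(324,336),(254,312),.032,-1))
E
python3 yaw.py w9 w10 w11 w12 w13
```

```text
w9 plate (-21.76, np.float64(0.07), np.int64(224), np.float64(133.2)) blkbackedge (-21.32, np.float64(0.05), np.int64(60), np.float64(236.6)) blk front (-12.79, np.float64(1.13), np.int64(49), np.float64(336.5))
w10 plate (-21.77, np.float64(0.07), np.int64(217), np.float64(132.7)) blkbackedge (-21.2, np.float64(0.03), np.int64(55), np.float64(236.5)) blk front (-12.57, np.float64(1.13), np.int64(49), np.float64(336.5))
w11 plate (-21.75, np.float64(0.07), np.int64(216), np.float64(132.6)) blkbackedge (-21.39, np.float64(0.03), np.int64(56), np.float64(236.5)) blk front (-13.28, np.float64(1.32), np.int64(53), np.float64(336.4))
w12 plate (-21.76, np.float64(0.07), np.int64(222), np.float64(132.5)) blkbackedge (-21.35, np.float64(0.03), np.int64(55), np.float64(236.5)) blk front (-13.07, np.float64(1.26), np.int64(50), np.float64(336.3))
w13 plate (-21.75, np.float64(0.07), np.int64(223), np.float64(131.6)) blkbackedge (-21.1, np.float64(0.04), np.int64(60), np.float64(236.5)) blk front (-13.14, np.float64(1.19), np.int64(49), np.float64(335.8))
```

```bash
sed -i 's/(125,145),(160,390)/(PR-12,PR+12),(190,400)/; s/^for n in sys.argv\[1:\]:/for n,PR in zip(sys.argv[1::2],map(int,sys.argv[2::2])):/' yaw.py; python3 yaw.py w8 152 w9 134 w12 133 w13 132
```

```text
w8 plate (-21.77, np.float64(0.07), np.int64(210), np.float64(149.8)) blkbackedge (-21.56, np.float64(0.03), np.int64(60), np.float64(236.7)) blk front (-21.8, np.float64(0.06), np.int64(47), np.float64(332.4))
w9 plate (-21.76, np.float64(0.07), np.int64(204), np.float64(133.4)) blkbackedge (-21.32, np.float64(0.05), np.int64(60), np.float64(236.6)) blk front (-12.79, np.float64(1.13), np.int64(49), np.float64(336.5))
w12 plate (-21.77, np.float64(0.07), np.int64(203), np.float64(132.8)) blkbackedge (-21.35, np.float64(0.03), np.int64(55), np.float64(236.5)) blk front (-13.07, np.float64(1.26), np.int64(50), np.float64(336.3))
w13 plate (-21.74, np.float64(0.07), np.int64(200), np.float64(132.1)) blkbackedge (-21.1, np.float64(0.04), np.int64(60), np.float64(236.5)) blk front (-13.14, np.float64(1.19), np.int64(49), np.float64(335.8))
```

Call:
{"op": "send_rows", "data": {"increments": [[[0,0,0,0,0,0.07],[0,0,0,0,-0.01,0],[0,0,0,0,0,0],[0,0,0,0,0,0]]]}}

```text
clock: 20.52
eef_pos: [0.5295, -0.21, 0.0285]
tool_rot: [0.827, 0.562, -0.001, -0.0]
ft_force: [-6.6, 21.7, 8.9]
grip_width: 0.0278
```

```bash
python3 st.py; python3 - <<'E'
from h import *
c,T=wrist('w14')
E
python3 slope.py w14;python3 yaw.py w14 133
```

```text
t 20.525 tilt ex,ey deg [-0.09 -0.1 ] toolx 68.42 F ex,ey,z -14.0 17.8 8.9 pos [ 0.5295 -0.21    0.0285]
t 20.525 pos [ 0.5295 -0.21    0.0285] toolx deg 68.42 tilt [-0.0021 -0.0011] F [-6.58 21.66  8.9 ] M [ 4.7   1.54 -0.03] w 0.0278 q6 1.57
w14 blk slope along ex,ey deg [-0.29  0.33] z 0.0313 std 0.00049 3972
   plate slope along ex,ey deg [-0.    0.07] z 0.0092 std 0.00055 20730
w14 plate (-21.74, np.float64(0.07), np.int64(201), np.float64(133.1)) blkbackedge (-21.53, np.float64(0.05), np.int64(60), np.float64(236.6)) blk front (-13.44, np.float64(1.18), np.int64(51), np.float64(336.0))
```

Call:
{"op": "send_rows", "data": {"increments": [[[0,0.01,0,-0.03,-0.02,0.03],[0,0.01,-0.004,0,0,0],[0,0,0,0,0,0],[0,0,0,0,0,0]]]}}

```text
clock: 21.08
eef_pos: [0.5295, -0.21, 0.0284]
tool_rot: [0.828, 0.56, -0.002, 0.002]
ft_force: [-9.2, 21.5, 9.9]
grip_width: 0.0286
```

```bash
python3 st.py; python3 - <<'E'
from h import *
c,T=wrist('w15')
E
python3 slope.py w15;python3 yaw.py w15 133
```

```text
t 21.075 tilt ex,ey deg [ 0.1 -0.3] toolx 68.17 F ex,ey,z -16.4 16.6 9.9 pos [ 0.5295 -0.21    0.0284]
t 21.075 pos [ 0.5295 -0.21    0.0284] toolx deg 68.17 tilt [-0.0003 -0.0055] F [-9.19 21.46  9.86] M [4.8  1.99 0.2 ] w 0.0286 q6 1.58
w15 blk slope along ex,ey deg [0.02 0.2 ] z 0.0312 std 0.00048 3929
   plate slope along ex,ey deg [-0.01  0.14] z 0.0092 std 0.00055 20751
w15 plate (-21.73, np.float64(0.08), np.int64(210), np.float64(133.5)) blkbackedge (-21.7, np.float64(0.04), np.int64(60), np.float64(236.7)) blk front (-13.84, np.float64(1.07), np.int64(51), np.float64(335.9))
```

Call:
{"op": "send_rows", "data": {"increments": [[[0,0,0,0,0,0],[0,0,0,0,0,0],[0,0,0,0,0,0],[0,0,0,0,0,0],[0,0,0,0,0,0],[0,0,0,0,0,0],[0,0,0,0,0,0],[0,0,0,0,0,0]]]}}

```text
clock: 22.12
eef_pos: [0.5295, -0.21, 0.0284]
tool_rot: [0.828, 0.56, -0.002, 0.002]
ft_force: [-8.8, 22.8, 10.4]
grip_width: 0.028
```

```bash
python3 st.py; python3 - <<'E'
from h import *
c,T=wrist('w16')
P=cloud(c)
cv2.imwrite("pics/w16c.png",cv2.resize(c["color"][140:350,230:370,::-1],None,fx=4.2,fy=2.85,interpolation=cv2.INTER_CUBIC))
E
python3 slope.py w16;python3 yaw.py w16 133
```

```text
t 22.125 tilt ex,ey deg [ 0.09 -0.3 ] toolx 68.17 F ex,ey,z -16.6 18.0 10.4 pos [ 0.5295 -0.21    0.0284]
t 22.125 pos [ 0.5295 -0.21    0.0284] toolx deg 68.17 tilt [-0.0004 -0.0055] F [-8.84 22.84 10.41] M [4.87 1.92 0.17] w 0.028 q6 1.58
w16 blk slope along ex,ey deg [-0.01  0.23] z 0.0311 std 0.0005 3992
   plate slope along ex,ey deg [-0.01  0.11] z 0.0091 std 0.00054 20750
w16 plate (-21.73, np.float64(0.08), np.int64(210), np.float64(133.5)) blkbackedge (-21.71, np.float64(0.04), np.int64(60), np.float64(236.7)) blk front (-13.88, np.float64(1.07), np.int64(51), np.float64(335.9))
```

View pics/w16c.png

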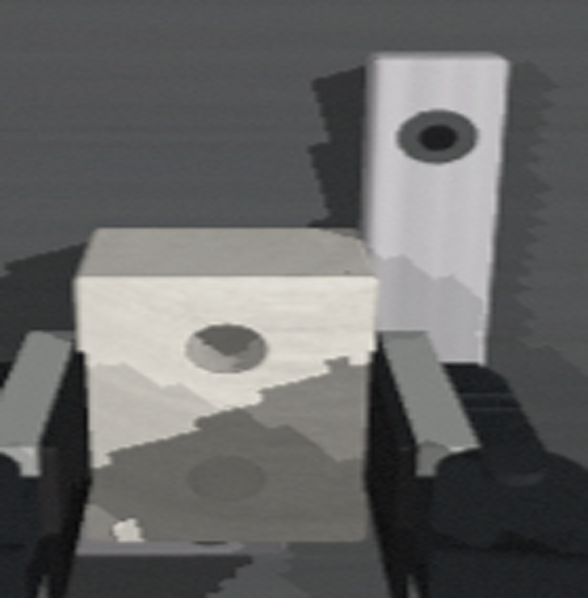

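```bash
python3 -c "
from workcell import *
print(job_done())"; python3 st.py
```

```text
the job is handed in; nothing more can be done
None
the job is handed in; nothing more can be done
```

I gripped the aluminium block across its 30 mm width, set it down flat on the plate, and slid it into the back stop, then the side stop. I handed it in at about 22 s, still gripped and pressed into the corner.

- **Seating:** the block's top is 22 mm above the plate. It is tilted no more than about 0.1° relative to the plate, and its heading matches the plate edge to within 0.05°.
- **Push:** it held steady for a full second without moving. The wrist sensor read about 17 N towards the back stop, 18 N towards the side stop and 10 N downwards. Some of the sideways force may be friction on the plate.
- **Corrections along the way:** pushing first tilted the block by about 0.8° and turned it by 0.4°. I then turned it the wrong way, to about 0.65° off. I corrected both, and the readings above are from after that.
- **Limits of the checks:** the contact with the side stop is inferred from the force and from the block stopping there; the wrist camera could not see it. In the top picture the green and purple look-alikes and the other items I could see were where they started. I did not recheck the items after that picture, at about 19 s.

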